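# Load the lemon slicer

### The arm

A 6-joint arm with a two-finger parallel gripper is mounted at the origin on the work surface; the furniture and walls round the work are solid. World frame = base frame: x ahead of the robot, y to its left, z up, the work surface at z = 0. Lengths are in m, angles in rad, forces in N, time in s.
With the tool pointing down it reaches from about 0.35 to 0.975 m from the base axis. Payload 4.9 kg.
Tool frame: the origin (TCP) lies on the centre line of the jaws, within the pads' length; the fingertips stand 25 mm ahead of it and the grasp point (between the pads) lies 6 mm ahead of it; z points along the fingers, y is the line along which they close (so a half turn about z gives the same grasp; the last joint's range is limited). The gripper opens to 85 mm and grips with 20 to 120 N. Pads are 22 mm wide; open, the fingers measure 114 mm over their backs; the gripper's body (76 mm by 85 mm) begins 54 mm behind the grasp point. The pads swing forward as they close: fully open they stand 13 mm farther back than shut.
Start: joints at [-1.457, 0.053, 1.613, -0, 1.476, -0.119], TCP at [0.144, -0.608, 0.256] pointing down, gripper open.
Joint ranges: [-3.01, 3.01], [-1.01, 2.22], [0.06, 2.58], [-1.02, 4.17], [0.09, 2.62], [-3.14, 3.14]. Speed limits (rad/s): [2.57, 2.57, 3.14, 3.14, 3.14, 3.14].

### API

Orientations are given as a unit quaternion [w, x, y, z].
In Python, from plant import state, grab_frame, get_calibration, job gives the robot as it stands. The module is installed in compiled form; this text tells all that it offers.
- The arm moves only by the tool move_arm, never from a script. Its argument "targets" is a list that holds one entry, the list of rows, each a list of 5 numbers: the opening in per cent of the stroke, from 0 (shut) to 100 (fully open), then the shift along the tool's x, y, z as a fraction of full scale, then the turn about the tool's z as a fraction of full scale. A call has 1 to 5 rows; each row shifts and turns the commanded pose from where the row before left it, along the tool's axes as they then stand; what a row does not reach is not made up. Full scale, the value 1, is 0.6 m for a shift and 6 degrees for a turn. A row lasts 1/12 s, in which the tool goes at most 41.7 mm and 7.16 degrees, less where a joint would pass 70% of its speed; a pose out of reach is approached as far as the arm can. A call with a number of a shift or a turn outside -1 to 1 is refused whole. A call with a gripper value outside its range is refused whole. The fingers move at their own pace and stop on an object; the grip force is fixed at half the most. Time passes only in rows, so rows that do not move let the fingers close. It gives the time, the measured TCP pose, the force, the opening and the grip force at its end, in the units of the state.
- state(): the state, without advancing time (a new reading comes with each control period).
- grab_frame(name): name is "scene" or "top"; returns the picture (384x512x3 uint8, red, green, blue); there is no depth.
- get_calibration(name): a dict with "vertical_fov" (degrees; the focal length in pixels is half the picture's height over the tangent of half this angle, whatever the lens; pixels are square), "cx", "cy" (the principal point, pixels), "dist_coeffs" ([k1, k2, p1, p2, k3] as OpenCV has them; the pictures are not rectified), "R" (3x3) and "t" (3): a world point X has camera coordinates R X + t. Camera axes: x right, y down, z forward; pixel columns grow to the right and rows downward; lengths in m; the calibration is good to about 2 mm. A picture is of the moment at which its call begins. get_calibration takes no time and is no camera call.
- job.job_done(): hands the job in; it is judged then, once.
The state is a dict: "time": time; "joint_pos": joint angles; "joint_vel": joint speeds; "joint_efforts": joint torques, N m; "tool_pos": TCP position; "tool_rot": TCP orientation; "contact_force": force on the tool from outside, world axes, zero at the start; "ft_torque": the same for the moment, N m; "gripper_width": opening from 0.0 (shut) to 1.0 (fully open); "grasp_force": force on a finger pad.
Only numpy, scipy, OpenCV 4.12 (cv2) and the standard library are available. Lean on these libraries where they do the work, as an engineer would, in place of code of your own. Each camera call takes 0.05 s, during which the arm holds its last target. There are 200 camera calls.

### The job

Load the slicer with the lemon: lift the pawl off the toothed bar and throw it right over onto its back stop, then draw the pusher all the way back. Lift the lemon out of the fruit basket, lay it lengthwise in the cradle between pusher and blades without dropping it, and slide the pusher forward until the lemon is held snugly against the blades, with the pawl back down in the teeth so that the pusher cannot creep back. Leave the other fruit in the basket and do not disturb the mug, glass, jar and tin.

Things in the scene. Friction and masses are not known exactly. Their poses are not given: they have to be found in the camera images.
- slicer: Bench lemon slicer, grey-painted casting with plain steel parts, base 285 x 100 x 22 mm, fixed by suction feet. Origin on the worktop; x = feed direction (from grip to blades), y across, z up. On its centre line from rear to front: upright grip, pawl housing (x -0.095 to -0.041, 45 mm wide, top z 0.117), pawl, pusher plate, cradle, blade pack (frame 92 mm wide, rear face x 0.130, top z 0.107).
- pawl_pivot (a point): Hinge axis of the pawl, between the cheeks, at (-0.068, 0, 0.105) in the slicer frame; the axis runs along the slicer's y.
- pawl_knob (a point): Centre of the round cross knob at the pawl's free end: a barrel 14 mm thick, 26 mm long across the slicer (along its y). Pawl down: 63 mm ahead of the pivot, 8 mm above it; thrown back: 28 mm behind it, 57 mm above. Free space either side down to the rods. It can be pinched across its ends from above and carried round the pivot in an arc: it turns in the grip.
- pawl (a joint): Angle of the pawl, rad: 0 = nose in a tooth gap (to 0.15 higher on a tooth); grows as the knob goes up and over to the rear; 1.9 = on its back stop, past upright, where its weight keeps it. Released short of about 1.55 it falls onto the teeth again. Down, it lets the bar go forward (clicking over teeth of 8 mm pitch, 5 mm deep) and locks it against going back.
- pusher (a joint): How far the pusher with its toothed bar is drawn back, m: 0 = forward stop, 0.100 = fully back. The pusher's lip is this value + 0.006 from the blades, the floor of its hollow (which takes the lemon's end) this value + 0.016: about 0.05 with the lemon snug. It slides with about 2 N of friction and stays where it is left.
- pusher_face (a point): Middle of the floor of the pusher's hollow front, on the fruit axis at height 0.070. The white ribbed pusher is 58 mm wide, z 0.050 to 0.090; its lip stands 10 mm ahead of this point. Axes as the slicer's.
- pusher_grip (a point): Middle of the upright grip at the rear end of the toothed bar: a round black handle 23 to 27 mm thick, z 0.079 to 0.131; this point is at height 0.106 on the slicer's centre line, 0.289 m behind the pusher face. Nothing else is within 55 mm of it below its top. It can be pinched from above from any side.
- cradle (a point): Where the lemon's middle may be laid with the pusher fully back: 45 mm before the blades; height 0.070, the lemon's centre height when it rests on the rods. Axes as the slicer's. The cradle is two level rods, 8 mm thick, along x, 26 mm apart, at z 0.039; nothing stands beside them, so fingers can straddle rods and lemon.
- lemon: The lemon, 67 mm long (its x axis), 54 mm thick, about 90 g; origin on its surface, 27 mm from its centre.
- lemon_center (a point): Centre of the lemon. Its x axis runs lengthwise through the lemon. In the basket it lies level, its centre about 33 mm above the worktop.
- basket: Open slatted wooden fruit basket, loose, 250 x 205 mm, 50 mm high, 6 mm walls and floor; origin under its centre on the worktop. It holds the lemon, an apple and a garlic bulb, well apart; they may lie in any of three places.
- apple: Apple, 71 mm across, in the basket; origin underneath.
- garlic: Garlic bulb, 54 mm across, in the basket; origin underneath.
- mug: Bystander: striped mug with handle, 88 mm across, 92 mm high, in front of the slicer to the right.
- glass: Bystander: drinking glass, 81 mm across, 92 mm high, behind the slicer.
- jar: Bystander: lidded jar, 64 mm across, 94 mm high, behind the slicer.
- tin: Bystander: food tin, 75 mm across, 58 mm high, at the back.
Not all that is in view belongs to the job. What is shaped like the lemon but purple or red is not meant.

How it is judged:
By the outcome, as a careful person would: the job done as asked, in the order asked, and still so for the second after the job is handed in, with the robot touching nothing.
It also fails if it takes over 72 s, if anything falls off the work surface, if the arm or the gripper's body presses on something with over 40 N, if the wrist force passes 120 N, or if a joint passes its speed limit or range.

## Working session

There is one attempt and no reset: what is moved stays moved. The work goes in short steps, Python scripts to look and compute and a tool call to move; the robot and the scene stay as the last step left them, time stands still between calls to the robot, and variables do not carry over. Pictures are saved under pics/ and viewed, at most 10 in all, crops included, and the job is handed in when it is done.

Besides the shell and the picture viewer there is one more tool, called after "Call:" as name([rows], argument=value, ...), one row to a line, values as JSON. move_arm: Moves the arm, as the interface text tells. Shift numbers are shares of 0.6 m and turn numbers shares of 6 degrees, none past 1 either way. Its arguments: {"type":"object","properties":{"targets":{"type":"array"}},"required":["targets"]}

```bash
mkdir -p pics; python3 - <<'E'
from plant import *
import cv2,numpy as np
for n in("scene","top"):
    cv2.imwrite(f"pics/{n}0.png",grab_frame(n)[:,:,::-1]); c=get_calibration(n); print(n,c)
s=state(); print({k:s[k] for k in("time","tool_pos","tool_rot","gripper_width")})
E
```

```text
scene {'vertical_fov': 49.93482297826151, 'cx': 255.9857538982824, 'cy': 184.41258961135813, 'dist_coeffs': array([-0.05242559,  0.        ,  0.        ,  0.        ,  0.        ]), 'R': array([[-0.80142806, -0.59806051, -0.00605765],
       [-0.40473001,  0.54975785, -0.73072561],
       [ 0.44034837, -0.5831723 , -0.6826444 ]]), 't': array([0.47805585, 0.19796362, 1.15465144])}
top {'vertical_fov': 48.784209971934224, 'cx': 264.0852385996167, 'cy': 186.70041172702898, 'dist_coeffs': array([-0.01601642,  0.        ,  0.        ,  0.        ,  0.        ]), 'R': array([[ 0.00335773, -0.99964231,  0.02653261],
       [-0.99283983, -0.00650073, -0.11927618],
       [ 0.119406  , -0.02594213, -0.99250653]]), 't': array([0.09506138, 0.52082995, 1.38064271])}
{'time': 0.1, 'tool_pos': array([ 0.14414431, -0.60762292,  0.25518054]), 'tool_rot': array([-9.31994052e-04,  9.93232440e-01,  1.16139791e-01,  1.11549134e-06]), 'gripper_width': 0.9998794423667093}
```

View pics/scene0.png

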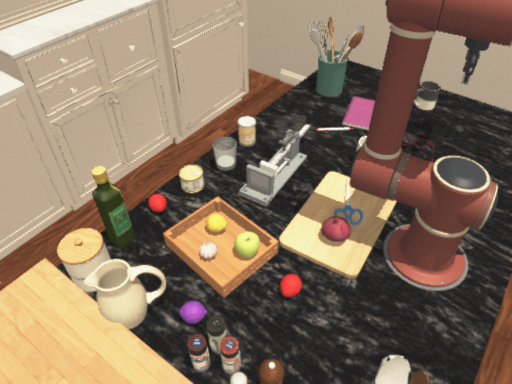

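View pics/top0.png

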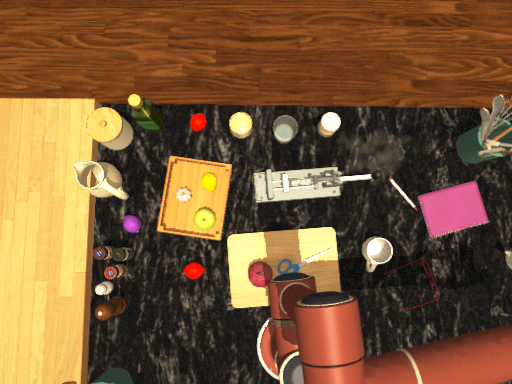

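```bash
cat > h.py <<'E'
import numpy as np, cv2
from plant import *
C={n:get_calibration(n) for n in("scene","top")}
def K(c): 
    f=192/np.tan(np.radians(c["vertical_fov"]/2)); return np.array([[f,0,c["cx"]],[0,f,c["cy"]],[0,0,1]])
def ray(n,p):
    c=C[n]; u=cv2.undistortPoints(np.array([[p]],float),K(c),c["dist_coeffs"])[0,0]
    d=c["R"].T@np.array([u[0],u[1],1]); return -c["R"].T@c["t"], d/np.linalg.norm(d)
def plane(n,p,z):
    o,d=ray(n,p); return o+d*(z-o[2])/d[2]
def tri(ps,pt):
    (o1,d1),(o2,d2)=ray("scene",ps),ray("top",pt)
    s=np.linalg.lstsq(np.c_[d1,-d2],o2-o1,rcond=None)[0]; a=o1+s[0]*d1;b=o2+s[1]*d2
    return (a+b)/2,np.linalg.norm(a-b)
def proj(n,X):
    c=C[n]; return cv2.projectPoints(np.array([X],float),cv2.Rodrigues(c["R"])[0],c["t"],K(c),c["dist_coeffs"])[0][0,0]
E
python3 - <<'E'
import cv2
from h import *
s=cv2.imread("pics/scene0.png");t=cv2.imread("pics/top0.png")
cv2.imwrite("pics/s1.png",cv2.resize(s[110:260,160:320],None,fx=4,fy=4,interpolation=2))
cv2.imwrite("pics/t1.png",cv2.resize(t[150:250,150:390],None,fx=3.3333,fy=3.3333,interpolation=2))
P={}
for n,im in(("scene",s),("top",t)):
    h=cv2.cvtColor(im,40); m=cv2.inRange(h,(24,180,120),(32,255,255))
    k,l,st,ce=cv2.connectedComponentsWithStats(m)
    for i in range(1,k):
        if st[i,4]>30: print(n,st[i],ce[i])
E
```

```text
top [201 172  16  19 216] [208.58796296 181.47685185]
top [194 218  21  12  61] [204.75409836 225.08196721]
```

View pics/s1.png

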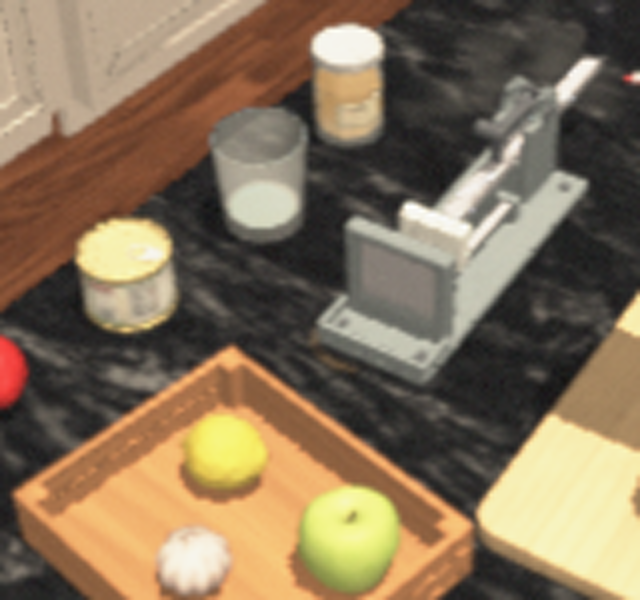

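View pics/t1.png

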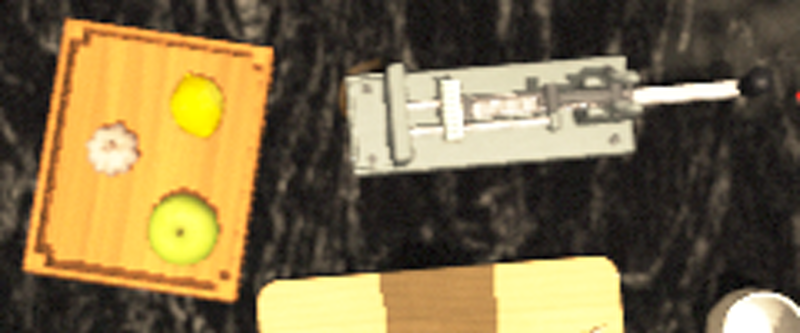

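```bash
python3 - <<'E'
from h import *
S=lambda u,v:(160+u/4-.375,110+v/4-.375)
T=lambda u,v:(150+u*.3-.35,150+v*.3-.35)
np.set_printoptions(precision=4,suppress=True)
rr,rl,fl,fr=[plane("top",T(*p),.022) for p in((634,152),(628,57),(346,77),(355,174))]
print("corners rr rl fl fr",rr,rl,fl,fr,"L",np.linalg.norm(rr-fr),np.linalg.norm(rl-fl),"W",np.linalg.norm(rr-rl))
for n,a,b in(("fr",(425,372),(355,174)),("fl",(322,322),(346,77)),("rr",(587,182),(634,152)),("bladeTopRear R",(455,262),(412,162)),("bladeTopfrontL",(348,222),(386,67)),("pusher rear top R?",(470,228),(463,137))):
    print(n,tri(S(*a),T(*b)))
print("front edge dir",fr-fl, "dir", ((fl+fr)-(rl+rr))/2)
for p in((757,80),(745,80),(770,80)): print("grip top z.131",plane("top",T(*p),.131))
for n in("scene","top"):
    im=cv2.imread(f"pics/{n}0.png");h=cv2.cvtColor(im,40); m=cv2.inRange(h,(21,150,90),(33,255,255))
    x,y={"scene":(216,223),"top":(209,181)}[n]
    k,l,st,ce=cv2.connectedComponentsWithStats(m); i=l[y,x]; print(n,st[i],ce[i])
    c=cv2.findContours((l==i).astype('uint8'),0,1)[0][0]; print(cv2.fitEllipse(c))
    globals()[n]=ce[i]
print("lemon",tri(scene,top), plane("top",top,.033))
print("cam",[-C[n]["R"].T@C[n]["t"] for n in C])
E
```

```text
corners rr rl fl fr [ 0.494  -0.1573  0.022 ] [ 0.591  -0.1529  0.022 ] [0.5683 0.1333 0.022 ] [0.4703 0.1237 0.022 ] L 0.28204231828322907 0.287189526939985 W 0.09706099959340876
fr (array([0.4685, 0.123 , 0.0274]), np.float64(0.003130866643306756))
fl (array([0.5641, 0.1318, 0.0335]), np.float64(0.00581504669769034))
rr (array([ 0.4937, -0.1581,  0.0198]), np.float64(0.0012934127377009193))
bladeTopRear R (array([0.4761, 0.0707, 0.099 ]), np.float64(0.0013626337299042833))
bladeTopfrontL (array([0.5629, 0.0948, 0.1121]), np.float64(0.003234195553538113))
pusher rear top R? (array([0.4996, 0.02  , 0.0865]), np.float64(0.0033168716733524865))
front edge dir [-0.098  -0.0096  0.    ] dir [-0.0232  0.2837  0.    ]
grip top z.131 [ 0.5516 -0.2521  0.131 ]
grip top z.131 [ 0.5515 -0.2408  0.131 ]
grip top z.131 [ 0.5517 -0.2645  0.131 ]
scene [     0      0    512    384 196440] [255.5509 191.4775]
((255.5, 191.5), (445.6497497558594, 616.610595703125), 90.0)
top [ 186  164   33   70 1310] [201.5053 201.9382]
((201.79464721679688, 202.0415802001953), (26.90860939025879, 76.1373062133789), 4.60369348526001)
lemon (array([0.4293, 0.268 , 0.2168]), np.float64(0.05380139719305831)) [0.468 0.304 0.033]
cam [array([-0.0452,  0.8504,  0.9358]), array([0.3519, 0.1342, 1.4299])]
```

```bash
cat >> h.py <<'E'
O=np.array([.5343,-.0552,0]);yaw=np.radians(94.6)
def W(x,y,z,yw=None): 
    a=yaw if yw is None else yw
    return O+np.array([x*np.cos(a)-y*np.sin(a),x*np.sin(a)+y*np.cos(a),z])
def L(X):
    d=np.array(X)-O; return np.array([d[0]*np.cos(yaw)+d[1]*np.sin(yaw),-d[0]*np.sin(yaw)+d[1]*np.cos(yaw),d[2]])
E
python3 - <<'E'
from h import *
np.set_printoptions(precision=4,suppress=True)
T=lambda u,v:(150+u*.3-.35,150+v*.3-.35)
iT=lambda p:((p[0]-149.65)/.3,(p[1]-149.65)/.3)
for n,X in(("knob",(-.005,0,.113)),("pivot",(-.068,0,.105)),("housing rear",(-.095,.0225,.117)),("blade rear R",(.130,-.046,.107)),("grip top",(-.198,0,.131)),("lipL",(.101,.029,.09))):
    p=proj("top",W(*X));q=proj("scene",W(*X)); print(n,np.array(iT(p)),(q-[159.6,109.6])*4)
print("knob pick",L(plane("top",T(552,105),.113)))
P={}
for n,(x,y,r) in {"scene":(216,223,16),"top":(209,181,13)}.items():
    im=cv2.imread(f"pics/{n}0.png")[y-r:y+r,x-r:x+r];h=cv2.cvtColor(im,40).reshape(2*r,2*r,3)
    print(n,"c",h[r,r],"floor",h[2,2],h[-3,r]); m=cv2.inRange(h,(22,0,60),(40,255,255))&cv2.inRange(h[:,:,1],150 if n=="top" else 170,255)
    k,l,st,ce=cv2.connectedComponentsWithStats(m); i=1+np.argmax(st[1:,4]); print(st[i],ce[i]+[x-r,y-r])
    c=cv2.findContours((l==i).astype('uint8'),0,1)[0][0]; e=cv2.fitEllipse(c);print(e); P[n]=np.array(e[0])+[x-r,y-r]
print("lemon",tri(P["scene"],P["top"]),plane("top",P["top"],.033))
E
```

```text
knob [550.7244  99.034 ] [489.2746 135.2855]
pivot [615.0923  95.389 ] [525.6412 104.211 ]
housing rear [648.1485 115.1142] [565.0692  84.8861]
blade rear R [404.3731  62.3426] [352.3826 212.2544]
grip top [757.4837  81.5205] [597.4562   6.0204]
lipL [439.9989 140.3194] [453.6613 241.1402]
knob pick [-0.0057  0.0058  0.113 ]
scene c [ 29 140 247] floor [ 12 147 207] [ 16 136 243]Traceback (most recent call last):
  File "<stdin>", line 12, in <module>
    return _wrapfunc(a, 'argmax', axis=axis, out=out, **kwds)
    return bound(*args, **kwds)
ValueError: attempt to get argmax of an empty sequence
```

```bash
python3 - <<'E'
from h import *
np.set_printoptions(precision=4,suppress=True)
P={}
for n,(x,y,r) in {"scene":(216,223,16),"top":(209,181,13)}.items():
    h=cv2.cvtColor(cv2.imread(f"pics/{n}0.png"),40)[y-r:y+r,x-r:x+r]
    m=cv2.inRange(h,(22,100,60),(40,255,255))
    k,l,st,ce=cv2.connectedComponentsWithStats(m); i=1+np.argmax(st[1:,4]); print(st[i],ce[i]+[x-r,y-r])
    c=cv2.findContours((l==i).astype('uint8'),0,1)[0][0]; e=cv2.fitEllipse(c);print(e); P[n]=np.array(e[0])+[x-r,y-r]
print("lemon",tri(P["scene"],P["top"]),plane("top",P["top"],.033))
t=cv2.imread("pics/top0.png"); s=cv2.imread("pics/scene0.png")
a=cv2.resize(t[160:208,250:380],None,fx=6,fy=6,interpolation=2)
b=cv2.resize(t[160:203,190:230],(0,0),fx=6,fy=6,interpolation=2)
d=cv2.resize(s[115:165,255:320],(0,0),fx=6,fy=6,interpolation=2)
o=np.zeros((600,780,3),'uint8'); o[:288]=a; o[300:558,:240]=b; o[290:590,250:640]=d
cv2.imwrite("pics/z.png",o)
E
```

```text
[  6   7  21  18 287] [215.8711 222.446 ]
((15.899950981140137, 15.453262329101562), (17.161470413208008, 19.493295669555664), 97.36610412597656)
[  1   3  20  23 296] [206.8953 182.8277]
((10.830802917480469, 14.793475151062012), (15.996476173400879, 23.531599044799805), 34.99928283691406)
lemon (array([0.5294, 0.2859, 0.0424]), np.float64(0.0028715788396540226)) [0.5318 0.2877 0.033 ]
```

View pics/z.png

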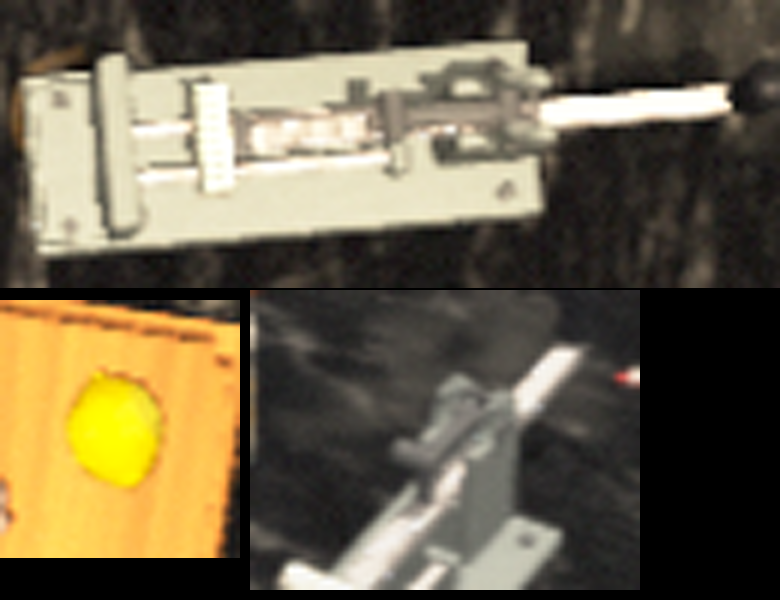

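```bash
python3 - <<'E'
from h import *
np.set_printoptions(precision=4,suppress=True)
Z=lambda u,v:(250+(u+.5)/6-.5,160+(v+.5)/6-.5)
S=lambda u,v:(255+(u-250+.5)/6-.5,115+(v-290+.5)/6-.5)
for n,p,z in(("bladeRearFar",(123,57),.107),("bladeRearNear",(141,232),.107),("knob",(395,121),.115),("knobfar",(393,92),.115),("knobnear",(398,150),.115),("pushFarRear",(228,83),.09),("pushNearRear",(236,190),.09),("grip",(757,88),.131),("barEnd",(725,98),.1)):
    X=plane("top",Z(*p),z); print(n,X,L(X))
for n,s,t in(("knob far end",(400,443),(393,92)),("knob near end",(435,465),(398,150))):
    X,e=tri(S(*s),Z(*t));print(n,X,L(X),e)
h=cv2.cvtColor(cv2.imread("pics/top0.png"),40)[168:197,195:223]
m=cv2.inRange(h,(24,200,60),(40,255,255))
k,l,st,ce=cv2.connectedComponentsWithStats(m); i=1+np.argmax(st[1:,4]); print(st[i])
c=cv2.findContours((l==i).astype('uint8'),0,1)[0][0]; e=cv2.fitEllipse(c);print(e)
pc=np.array(e[0])+[195,168]
X,er=tri((215.9,222.4),pc);print("lemon",X,er,plane("top",pc,.033))
a=np.radians(e[2]);d=10*np.array([-np.sin(a),np.cos(a)]);v=plane("top",pc+d,.033)-plane("top",pc-d,.033);print("axis yaw",np.degrees(np.arctan2(v[1],v[0])))
E
```

```text
bladeRearFar [0.5674 0.0809 0.107 ] [ 0.133  -0.0439  0.107 ]
bladeRearNear [0.4747 0.0713 0.107 ] [0.1308 0.0492 0.107 ]
knob [ 0.5332 -0.0616  0.115 ] [-0.0063  0.0016  0.115 ]
knobfar [ 0.5486 -0.0607  0.115 ] [-0.0067 -0.0138  0.115 ]
knobnear [ 0.5179 -0.063   0.115 ] [-0.0065  0.017   0.115 ]
pushFarRear [0.5565 0.024  0.09  ] [ 0.0772 -0.0285  0.09  ]
pushNearRear [0.499  0.0199 0.09  ] [0.0777 0.0291 0.09  ]
grip [ 0.5497 -0.2489  0.131 ] [-0.1943  0.0002  0.131 ]
barEnd [ 0.5489 -0.2407  0.1   ] [-0.1861  0.0003  0.1   ]
knob far end [ 0.5463 -0.0605  0.1214] [-0.0063 -0.0115  0.1214] 0.002984326679502643
knob near end [ 0.5195 -0.0615  0.1175] [-0.0051  0.0153  0.1175] 0.004383377515316319
[  6   4  16  19 213]
((13.592612266540527, 13.414410591125488), (14.502358436584473, 17.20375633239746), 170.7888641357422)
lemon [0.5348 0.2808 0.0345] 0.003407218189963094 [0.5364 0.282  0.033 ]
axis yaw 10.179749515980932
```

Yellow ellipsoid at top (209,181) in the basket is the lemon. The purple one at (132,224) and the red ones at (199,122) and (194,270) are not. The slicer frame agrees with its given sizes. I'll turn the tool to line up with the slicer first.

Call:
move_arm([
  [[100,0,0,0,-1],[100,0,0,0,-1],[100,0,0,0,-1],[100,0,0,0,-1],[100,0,0,0,-1]],
])

```text
time: 0.52
tool_pos: [0.1442, -0.6078, 0.2555]
tool_rot: [-0.001, 0.928, 0.372, 0.0]
contact_force: [-0.8, 0.2, 0.2]
gripper_width: 1.002
grasp_force: 0.0
```

Call:
move_arm([
  [[100,0,0,0,-1],[100,0,0,0,-1],[100,0,0,0,-1],[100,0,0,0,-1],[100,0,0,0,-1]],
])

```text
time: 0.93
tool_pos: [0.1441, -0.6078, 0.2555]
tool_rot: [-0.001, 0.801, 0.599, 0.0]
contact_force: [-0.7, -0.0, 0.4]
gripper_width: 1.002
grasp_force: 0.0
```

Call:
move_arm([
  [[100,0,0,0,-1],[100,0,0,0,-1],[100,0,0,0,-1],[100,0,0,0,-0.55],[100,0,0,0,0]],
])

```text
time: 1.35
tool_pos: [0.1441, -0.6078, 0.2556]
tool_rot: [-0.0, 0.678, 0.735, 0.0]
contact_force: [-0.3, 1.1, 0.6]
gripper_width: 1.005
grasp_force: 0.0
```

Call:
move_arm([
  [[100,0.05,0.042,0.005,0],[100,0.05,0.042,0.005,0],[100,0.05,0.042,0.005,0],[100,0.05,0.042,0.005,0],[100,0.05,0.042,0.005,0]],
])

```text
time: 1.77
tool_pos: [0.2582, -0.4467, 0.2408]
tool_rot: [-0.0, 0.679, 0.734, 0.0]
contact_force: [0.3, -0.2, 0.6]
gripper_width: 1.003
grasp_force: 0.0
```

Call:
move_arm([
  [[100,0.05,0.042,0.005,0],[100,0.05,0.042,0.005,0],[100,0.05,0.042,0.005,0],[100,0.05,0.042,0.005,0],[100,0.05,0.042,0.005,0]],
])

```text
time: 2.18
tool_pos: [0.3717, -0.2869, 0.226]
tool_rot: [0.0, 0.679, 0.734, 0.0]
contact_force: [0.3, -1.3, -0.2]
gripper_width: 1.002
grasp_force: 0.0
```

Call:
move_arm([
  [[100,0.05,0.042,0.005,0],[100,0.05,0.042,0.005,0],[100,0.05,0.042,0.005,0],[100,0.05,0.042,0.005,0],[100,0.05,0.042,0.005,0]],
])

```text
time: 2.6
tool_pos: [0.4852, -0.1271, 0.2111]
tool_rot: [0.0, 0.679, 0.735, 0.0]
contact_force: [0.8, -0.5, -0.6]
gripper_width: 1.001
grasp_force: 0.0
```

Call:
move_arm([
  [[100,0.05,0.042,0.005,0],[100,0.05,0.042,0.005,0],[100,0,0,0,0],[100,0,0,0,0]],
])

```text
time: 2.93
tool_pos: [0.5303, -0.0634, 0.2046]
tool_rot: [-0.001, 0.677, 0.736, -0.0]
contact_force: [-0.9, -0.9, 0.0]
gripper_width: 1.0
grasp_force: 0.0
```

```bash
cat >> h.py <<'E'
def now():
    s=state(); q=s["tool_rot"]; print("t",round(s["time"],2),"tcp",s["tool_pos"].round(4),"slicer",L(s["tool_pos"]).round(4),"xyaw",round(2*np.degrees(np.arctan2(q[2],q[1])),2),"F",np.round(s["contact_force"],1),"w",round(s["gripper_width"],3),"g",round(s["grasp_force"],1),"j",np.round(s["joint_pos"],2))
E
python3 -c "
from h import *
now()"
```

```text
t 2.93 tcp [ 0.5303 -0.0634  0.2046] slicer [-0.0078  0.0047  0.2046] xyaw 94.77 F [-0.9 -0.9  0. ] w 1.0 g 0.0 j [-0.26 -0.13  1.88 -0.    1.39 -0.34]
```

Call:
move_arm([
  [[100,0.003,0.006,0.04,0],[100,0,0,0.04,0],[100,0,0,0.04,0],[100,0,0,0.023,0],[50,0,0,0,0]],
])

```text
time: 3.35
tool_pos: [0.5301, -0.0635, 0.1153]
tool_rot: [-0.003, 0.679, 0.734, -0.002]
contact_force: [-0.3, 0.3, 0.1]
gripper_width: 0.883
grasp_force: 0.0
```

Call:
move_arm([
  [[50,0,0,0,0],[50,0,0,0,0],[50,0,0,0,0],[50,0,0,0,0]],
])

```text
time: 3.68
tool_pos: [0.5343, -0.0636, 0.1213]
tool_rot: [0.001, 0.678, 0.735, 0.001]
contact_force: [-0.2, 0.1, -0.1]
gripper_width: 0.504
grasp_force: 0.0
```

```bash
python3 -c "
from h import *
now()
s=grab_frame('scene')[:,:,::-1];t=grab_frame('top')[:,:,::-1]
a=cv2.resize(s[95:175,235:335],None,fx=4,fy=4,interpolation=2);b=cv2.resize(t[150:230,270:370],None,fx=4,fy=4,interpolation=2)
cv2.imwrite('pics/k.png',np.hstack([a,b]))"
```

```text
t 3.68 tcp [ 0.5343 -0.0636  0.1213] slicer [-0.0084  0.0006  0.1213] xyaw 94.61 F [-0.2  0.1 -0.1] w 0.504 g 0.0 j [-0.26 -0.03  1.93 -0.    1.24 -0.34]
```

View pics/k.png

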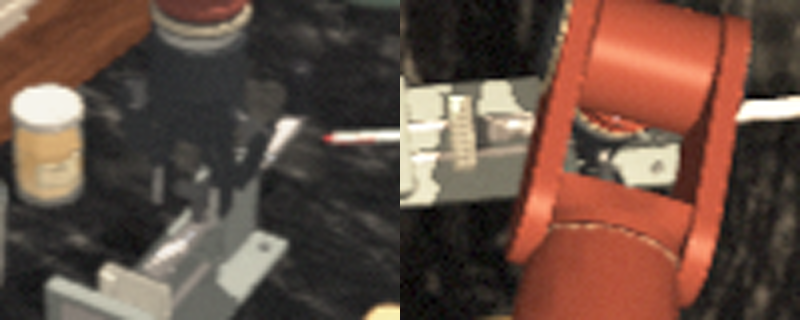

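The fingers straddle the knob (scene crop, about (190,180)). Closing now.

Call:
move_arm([
  [[0,0.004,0,0.002,0],[0,0,0,0,0],[0,0,0,0,0],[0,0,0,0,0]],
])

```text
time: 4.12
tool_pos: [0.5333, -0.0604, 0.1187]
tool_rot: [-0.0, 0.678, 0.735, 0.0]
contact_force: [-1.6, 1.2, 4.1]
gripper_width: 0.289
grasp_force: 58.6
```

```bash
python3 -c "
from h import *
now()
th=np.arctan2(8,63);P=lambda a:np.array([.0635*np.cos(th+a),.0635*np.sin(th+a)])
A=np.linspace(0,1.93,14);Q=np.array([P(a) for a in A]);print((np.diff(Q,axis=0)/.6*[1,-1]).round(4))"
```

```text
t 4.12 tcp [ 0.5333 -0.0604  0.1187] slicer [-0.0051  0.0014  0.1187] xyaw 94.65 F [-1.6  1.2  4.1] w 0.289 g 58.6 j [-0.25 -0.03  1.94  0.    1.24 -0.33]
[[-0.0031 -0.0154]
 [-0.0054 -0.0148]
 [-0.0075 -0.0138]
 [-0.0094 -0.0125]
 [-0.0112 -0.011 ]
 [-0.0127 -0.0092]
 [-0.0139 -0.0072]
 [-0.0148 -0.0051]
 [-0.0154 -0.0028]
 [-0.0157 -0.0005]
 [-0.0156  0.0018]
 [-0.0152  0.0041]
 [-0.0144  0.0063]]
```

Call:
move_arm([
  [[0,-0.003,0,-0.0155,0],[0,-0.0055,0,-0.015,0],[0,-0.0075,0,-0.014,0],[0,-0.0095,0,-0.0125,0],[0,-0.011,0,-0.011,0]],
])

```text
time: 4.53
tool_pos: [0.5349, -0.0817, 0.1583]
tool_rot: [-0.001, 0.678, 0.735, 0.001]
contact_force: [6.0, 3.1, -8.3]
gripper_width: 0.291
grasp_force: 59.2
```

Call:
move_arm([
  [[0,-0.0125,0,-0.009,0],[0,-0.014,0,-0.007,0],[0,-0.015,0,-0.005,0],[0,-0.0155,0,-0.003,0],[0,-0.0155,0,-0.0005,0]],
])

```text
time: 4.95
tool_pos: [0.5388, -0.1245, 0.1745]
tool_rot: [-0.001, 0.678, 0.735, 0.002]
contact_force: [1.7, 7.5, 0.8]
gripper_width: 0.289
grasp_force: 59.8
```

Call:
move_arm([
  [[0,-0.0155,0,0.002,0],[0,-0.015,0,0.004,0],[0,-0.0145,0,0.006,0],[0,0,0,0,0],[0,0,0,0,0]],
])

```text
time: 5.37
tool_pos: [0.5414, -0.1529, 0.1683]
tool_rot: [0.0, 0.678, 0.735, 0.001]
contact_force: [-1.2, 3.1, 5.0]
gripper_width: 0.286
grasp_force: 58.5
```

```bash
python3 -c "
from h import *
now()"
```

```text
t 5.37 tcp [ 0.5414 -0.1529  0.1683] slicer [-0.098   0.0008  0.1683] xyaw 94.59 F [-1.2  3.1  5. ] w 0.286 g 58.5 j [-0.41 -0.03  1.84  0.    1.32 -0.49]
```

Call:
move_arm([
  [[100,0,0,0,0],[100,0,0,0,0],[100,0,0,0,0],[100,0,0,-0.045,0],[100,0,0,-0.045,0]],
])

```text
time: 5.78
tool_pos: [0.5389, -0.1523, 0.2184]
tool_rot: [-0.003, 0.678, 0.735, -0.001]
contact_force: [0.6, -0.1, 0.1]
gripper_width: 0.968
grasp_force: 0.0
```

Call:
move_arm([
  [[100,-0.04,0,0,0],[100,-0.04,0,0,0],[100,-0.04,0,0,0],[100,-0.04,0,0,0],[100,0,0,0,0]],
])

```text
time: 6.2
tool_pos: [0.5481, -0.252, 0.2204]
tool_rot: [0.001, 0.679, 0.734, -0.001]
contact_force: [-1.7, 0.1, 0.6]
gripper_width: 1.001
grasp_force: 0.0
```

```bash
python3 -c "
from h import *
now()
s=grab_frame('scene')[:,:,::-1];t=grab_frame('top')[:,:,::-1]
a=cv2.resize(s[85:165,255:355],None,fx=4,fy=4,interpolation=2);b=cv2.resize(t[150:230,280:380],None,fx=4,fy=4,interpolation=2)
cv2.imwrite('pics/p.png',np.hstack([a,b]))"
```

```text
t 6.2 tcp [ 0.5481 -0.252   0.2204] slicer [-0.1972  0.002   0.2204] xyaw 94.45 F [-1.7  0.1  0.6] w 1.001 g 0.0 j [-0.55  0.03  1.7  -0.    1.41 -0.63]
```

View pics/p.png

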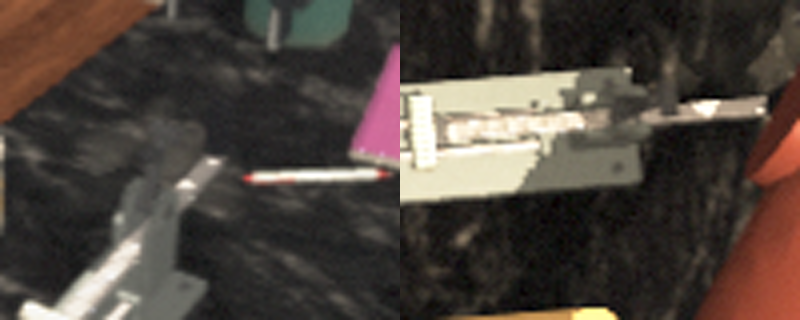

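Call:
move_arm([
  [[100,0.002,0.003,0.04,0],[100,0,0,0.04,0],[100,0,0,0.04,0],[100,0,0,0.04,0],[100,0,0,0.02,0]],
])

```text
time: 6.72
tool_pos: [0.5483, -0.2449, 0.1089]
tool_rot: [-0.003, 0.677, 0.736, -0.001]
contact_force: [-0.4, -0.0, -0.1]
gripper_width: 1.001
grasp_force: 0.0
```

Call:
move_arm([
  [[0,0,0,0,0],[0,0,0,0,0],[0,0,0,0,0],[0,0,0,0,0],[0,0,0,0,0]],
])

```text
time: 7.13
tool_pos: [0.5509, -0.2477, 0.1146]
tool_rot: [0.001, 0.678, 0.735, -0.0]
contact_force: [-13.6, -1.3, 6.8]
gripper_width: 0.297
grasp_force: 7.7
```

Call:
move_arm([
  [[0,0,0,0,0],[0,0,0,0,0]],
])

```text
time: 7.3
tool_pos: [0.5502, -0.2478, 0.1149]
tool_rot: [0.0, 0.678, 0.735, -0.001]
contact_force: [-4.6, 0.2, 5.5]
gripper_width: 0.265
grasp_force: 57.3
```

```bash
python3 -c "
from h import *
now()"
```

```text
t 7.3 tcp [ 0.5502 -0.2478  0.1149] slicer [-0.1933 -0.0004  0.1149] xyaw 94.64 F [-4.6  0.2  5.5] w 0.265 g 57.3 j [-0.55  0.13  1.78 -0.    1.23 -0.63]
```

Call:
move_arm([
  [[0,-0.02,0,0,0],[0,-0.024,0,0,0],[0,-0.024,0,0,0],[0,-0.024,0,0,0],[0,-0.02,0,0,0]],
])

```text
time: 7.72
tool_pos: [0.5561, -0.3151, 0.1149]
tool_rot: [0.001, 0.678, 0.735, 0.0]
contact_force: [-0.9, 3.1, 6.1]
gripper_width: 0.266
grasp_force: 57.9
```

Call:
move_arm([
  [[0,-0.008,0,0,0],[0,-0.007,0,0,0],[0,-0.005,0,0,0],[0,-0.003,0,0,0]],
])

```text
time: 8.05
tool_pos: [0.5564, -0.3179, 0.1147]
tool_rot: [-0.01, 0.678, 0.735, 0.007]
contact_force: [-11.8, 43.2, 26.1]
gripper_width: 0.263
grasp_force: 65.6
```

Call:
move_arm([
  [[0,-0.003,0,0,0],[0,-0.003,0,0,0],[0,0,0,0,0]],
])

```text
time: 8.3
tool_pos: [0.5564, -0.3181, 0.1147]
tool_rot: [-0.013, 0.677, 0.736, 0.008]
contact_force: [-12.6, 48.8, 28.7]
gripper_width: 0.268
grasp_force: 66.8
```

```bash
python3 -c "
from h import *
now()"
```

```text
t 8.3 tcp [ 0.5564 -0.3181  0.1147] slicer [-0.2638 -0.001   0.1147] xyaw 94.77 F [-12.6  48.8  28.7] w 0.268 g 66.8 j [-0.64  0.22  1.67  0.02  1.27 -0.73]
```

Call:
move_arm([
  [[0,0.012,0,0,0],[0,0.01,0,0,0],[0,0,0,0,0]],
])

```text
time: 8.55
tool_pos: [0.5563, -0.3173, 0.1149]
tool_rot: [0.001, 0.677, 0.736, -0.0]
contact_force: [-2.6, 1.5, 5.6]
gripper_width: 0.269
grasp_force: 58.6
```

```bash
python3 -c "
from h import *
now()
s=grab_frame('scene')[:,:,::-1];t=grab_frame('top')[:,:,::-1]
cv2.imwrite('pics/sp.png',s);cv2.imwrite('pics/tp.png',t)
a=cv2.resize(s[105:195,225:325],None,fx=4,fy=4,interpolation=2);b=cv2.resize(t[155:215,250:383],None,fx=6,fy=4,interpolation=2)
b=cv2.resize(t[155:211,250:383],None,fx=6,fy=6,interpolation=2)
o=np.zeros((600,798,3),'uint8');o[:336]=b;o[340:600,:400]=a[:260]
cv2.imwrite('pics/q.png',o)"
```

```text
t 8.55 tcp [ 0.5563 -0.3173  0.1149] slicer [-0.263  -0.0009  0.1149] xyaw 94.74 F [-2.6  1.5  5.6] w 0.269 g 58.6 j [-0.63  0.21  1.69 -0.    1.24 -0.72]
```

View pics/q.png

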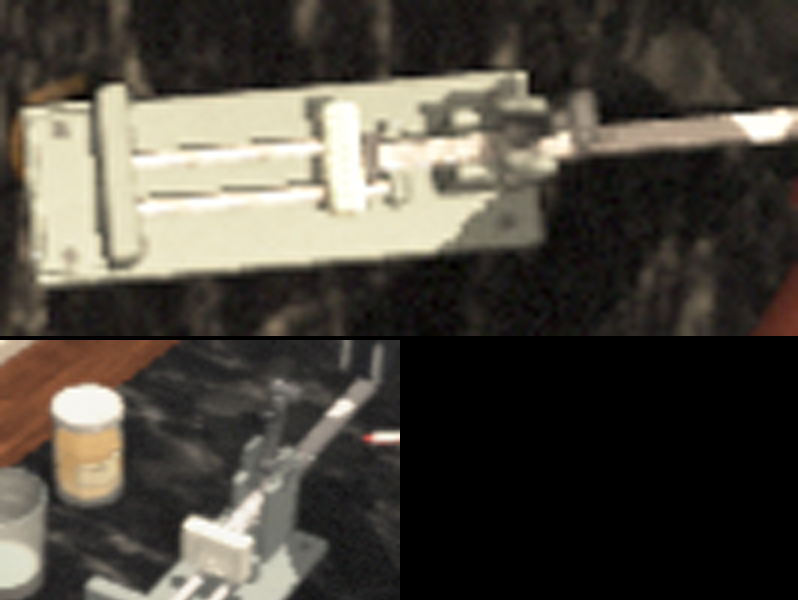

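```bash
python3 - <<'E'
from h import *
np.set_printoptions(precision=4,suppress=True)
Z=lambda u,v:(250+(u+.5)/6-.5,155+(v+.5)/6-.5)
for n,p,z in(("rearfar",(359,103),.09),("rearnear",(368,208),.09),("lipfar",(326,100),.09),("lipnear",(334,210),.09),("bladeRearFar",(126,87),.107),("bladeRearNear",(142,260),.107)):
    print(n,L(plane("top",Z(*p),z)))
E
```

```text
rearfar [ 0.0066 -0.0288  0.09  ]
rearnear [0.0069 0.0279 0.09  ]
lipfar [ 0.0242 -0.0317  0.09  ]
lipnear [0.0251 0.0277 0.09  ]
bladeRearFar [ 0.1314 -0.0438  0.107 ]
bladeRearNear [0.1302 0.0482 0.107 ]
```

Call:
move_arm([
  [[100,0,0,0,0],[100,0,0,0,0],[100,0,0,0,0],[100,0,0,0,0],[100,0,0,-0.03,0]],
])

```text
time: 9.07
tool_pos: [0.5536, -0.3169, 0.1262]
tool_rot: [-0.004, 0.678, 0.735, -0.0]
contact_force: [0.1, -0.2, -0.4]
gripper_width: 0.956
grasp_force: 0.0
```

Call:
move_arm([
  [[100,0,0,-0.05,0],[100,0,0,-0.05,0],[100,0,0,-0.05,0],[100,0.03,0,0,0],[100,0.06,0,0,0]],
])

```text
time: 9.48
tool_pos: [0.5528, -0.2676, 0.2241]
tool_rot: [0.004, 0.679, 0.734, 0.0]
contact_force: [0.2, 1.4, 0.2]
gripper_width: 0.998
grasp_force: 0.0
```

Call:
move_arm([
  [[100,0.065,0.004,0,0],[100,0.065,0.004,0,0],[100,0.065,0.004,0,0],[100,0.065,0.004,0,0],[100,0.065,0.004,0,0]],
])

```text
time: 9.9
tool_pos: [0.5473, -0.0674, 0.2204]
tool_rot: [0.0, 0.678, 0.735, 0.0]
contact_force: [0.4, 0.5, -0.5]
gripper_width: 0.998
grasp_force: 0.0
```

Call:
move_arm([
  [[100,0.065,0.005,0,0],[100,0.065,0.005,0,0],[100,0.065,0.005,0,0],[100,0.065,0.005,0,0],[100,0.065,0.005,0,0]],
])

```text
time: 10.32
tool_pos: [0.5465, 0.1283, 0.2205]
tool_rot: [0.0, 0.678, 0.735, 0.0]
contact_force: [1.0, -0.2, 1.3]
gripper_width: 1.002
grasp_force: 0.0
```

Call:
move_arm([
  [[100,0.065,0,0,0],[100,0.065,0,0,0],[100,0.065,0,0,0],[100,0.05,0,0,0],[100,0,0,0,1]],
])

```text
time: 10.73
tool_pos: [0.5339, 0.2778, 0.2203]
tool_rot: [-0.001, 0.714, 0.7, 0.001]
contact_force: [0.5, -1.0, 0.0]
gripper_width: 1.004
grasp_force: 0.0
```

Call:
move_arm([
  [[100,0,0,0,1],[100,0,0,0,1],[100,0,0,0,1],[100,0,0,0,1],[100,0,0,0,1]],
])

```text
time: 11.15
tool_pos: [0.535, 0.273, 0.2202]
tool_rot: [0.0, 0.873, 0.487, -0.0]
contact_force: [0.2, -0.0, -0.2]
gripper_width: 1.002
grasp_force: 0.0
```

Call:
move_arm([
  [[100,0,0,0,1],[100,0,0,0,1],[100,0,0,0,1],[100,0,0,0,1],[100,0,0,0,1]],
])

```text
time: 11.57
tool_pos: [0.535, 0.2729, 0.2202]
tool_rot: [0.0, 0.97, 0.245, -0.0]
contact_force: [0.8, 0.7, 0.1]
gripper_width: 1.0
grasp_force: 0.0
```

Call:
move_arm([
  [[90,0,0,0,1],[90,0,0,0,1],[90,0,0,0,0.8],[90,0,0,0,0]],
])

```text
time: 11.9
tool_pos: [0.535, 0.2729, 0.2202]
tool_rot: [0.0, 0.995, 0.102, -0.0]
contact_force: [0.7, 0.5, 0.5]
gripper_width: 0.897
grasp_force: 0.0
```

```bash
python3 - <<'E'
from h import *
np.set_printoptions(precision=4,suppress=True)
now()
s=grab_frame('scene')[:,:,::-1];cv2.imwrite('pics/sl.png',s)
h=cv2.cvtColor(s,40)[207:239,200:232]
m=cv2.inRange(h,(22,100,60),(40,255,255))
k,l,st,ce=cv2.connectedComponentsWithStats(m); i=1+np.argmax(st[1:,4]); print(st[i],ce[i]+[200,207])
print(plane("scene",ce[i]+[200,207],.033))
o=proj("scene",(.5355,.2815,.033));print(o)
E
```

```text
t 11.9 tcp [0.535  0.2729 0.2202] slicer [ 0.327  -0.027   0.2202] xyaw 11.75 F [0.7 0.5 0.5] w 0.897 g 0.0 j [ 0.35  0.02  1.71 -0.    1.41  1.71]
[  6   7  20  18 271] [215.3321 222.6679]
[0.5349 0.2809 0.033 ]
[215.0344 222.6983]
```

Call:
move_arm([
  [[90,0.003,-0.013,0.05,0],[90,0,0,0.06,0],[90,0,0,0.06,0],[90,0,0,0.05,0],[90,0,0,0.035,0]],
])

```text
time: 12.37
tool_pos: [0.5332, 0.2803, 0.0637]
tool_rot: [0.001, 0.995, 0.104, -0.002]
contact_force: [-0.0, -0.3, -1.1]
gripper_width: 0.899
grasp_force: 0.0
```

Call:
move_arm([
  [[90,0,0,0.025,0],[90,0,0,0.012,0],[90,0,0,0.006,0],[90,0,0,0,0],[90,0,0,0,0]],
])

```text
time: 12.78
tool_pos: [0.5361, 0.2813, 0.0431]
tool_rot: [-0.0, 0.995, 0.103, 0.001]
contact_force: [-0.1, 0.2, 0.7]
gripper_width: 0.9
grasp_force: 0.0
```

```bash
python3 - <<'E'
from h import *
now()
s=grab_frame('scene')[:,:,::-1]
cv2.imwrite('pics/l2.png',cv2.resize(s[165:265,160:285],None,fx=5,fy=5,interpolation=2))
E
```

```text
t 12.78 tcp [0.5361 0.2813 0.0431] slicer [ 0.3352 -0.0287  0.0431] xyaw 11.87 F [-0.1  0.2  0.7] w 0.9 g 0.0 j [ 0.36  0.23  1.8  -0.    1.11  1.72]
```

View pics/l2.png

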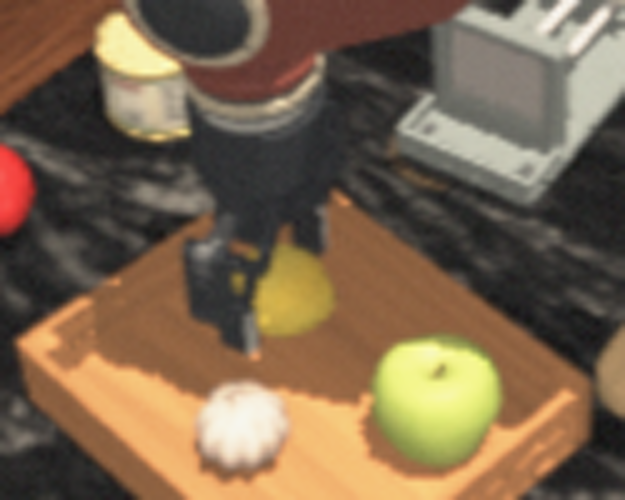

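The fingers straddle the lemon (crop (290,290)) and are clear of the garlic and the wall. Closing.

Call:
move_arm([
  [[0,0,0,0.003,0],[0,0,0,0,0],[0,0,0,0,0],[0,0,0,0,0],[0,0,0,0,0]],
])

```text
time: 13.25
tool_pos: [0.5363, 0.2814, 0.0416]
tool_rot: [-0.0, 0.995, 0.103, 0.001]
contact_force: [-0.2, -0.0, 5.0]
gripper_width: 0.593
grasp_force: 62.7
```

Call:
move_arm([
  [[0,0,0,0,0],[0,0,0,-0.01,0],[0,0,0,-0.02,0],[0,0,0,-0.03,0],[0,0,0,-0.04,0]],
])

```text
time: 13.67
tool_pos: [0.5333, 0.2802, 0.0988]
tool_rot: [0.001, 0.995, 0.103, -0.002]
contact_force: [-0.6, 0.2, -0.8]
gripper_width: 0.589
grasp_force: 62.4
```

Call:
move_arm([
  [[0,0,0,-0.05,0],[0,0,0,-0.05,0],[0,0,0,-0.05,0],[0,0,0,-0.03,0],[0,0,0,0,0]],
])

```text
time: 14.08
tool_pos: [0.5375, 0.2819, 0.2148]
tool_rot: [-0.001, 0.995, 0.103, 0.005]
contact_force: [0.5, 0.3, 1.0]
gripper_width: 0.594
grasp_force: 62.4
```

```bash
python3 - <<'E'
from h import *
now()
s=grab_frame('scene')[:,:,::-1]
cv2.imwrite('pics/l3.png',cv2.resize(s[125:265,160:285],None,fx=4,fy=4,interpolation=2))
p=proj("scene",state()["tool_pos"]-[0,0,.007]);x,y=p.round().astype(int)
h=cv2.cvtColor(s,40)[y-25:y+25,x-25:x+25]; m=cv2.inRange(h,(22,110,60),(40,255,255))
k,l,st,ce=cv2.connectedComponentsWithStats(m); i=1+np.argmax(st[1:,4]); print(p,st[i],ce[i]+[x-25,y-25])
E
```

```text
t 14.08 tcp [0.5375 0.2819 0.2148] slicer [ 0.3358 -0.0302  0.2148] xyaw 11.85 F [0.5 0.3 1. ] w 0.594 g 62.4 j [0.36 0.03 1.7  0.   1.4  1.72]
[209.96435213 179.15154186] [ 22  15  16  21 241] [213.77178423 179.25311203]
```

View pics/l3.png

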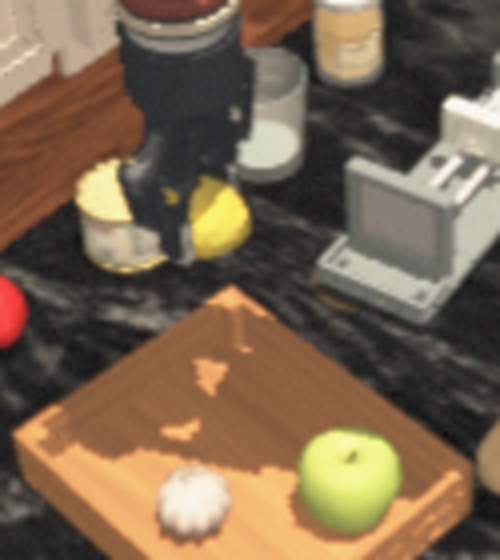

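Call:
move_arm([
  [[0,0,0,0,-1],[0,0,0,0,-1],[0,0,0,0,-1],[0,0,0,0,-1],[0,0,0,0,-1]],
])

```text
time: 14.55
tool_pos: [0.5338, 0.2805, 0.2053]
tool_rot: [-0.0, 0.933, 0.359, -0.002]
contact_force: [-0.4, 0.0, -2.1]
gripper_width: 0.587
grasp_force: 62.4
```

Call:
move_arm([
  [[0,0,0,0,-1],[0,0,0,0,-1],[0,0,0,0,-1],[0,0,0,0,-1],[0,0,0,0,-1]],
])

```text
time: 14.97
tool_pos: [0.5338, 0.2804, 0.2053]
tool_rot: [-0.001, 0.808, 0.589, -0.002]
contact_force: [0.6, 0.3, -1.3]
gripper_width: 0.593
grasp_force: 62.4
```

Call:
move_arm([
  [[0,0,0,0,-1],[0,0,0,0,-1],[0,0,0,0,-1],[0,0,0,0,-0.8],[0,-0.03,-0.005,0,0]],
])

```text
time: 15.38
tool_pos: [0.5323, 0.264, 0.2054]
tool_rot: [-0.001, 0.676, 0.737, -0.001]
contact_force: [0.4, 0.4, -0.9]
gripper_width: 0.591
grasp_force: 62.4
```

Call:
move_arm([
  [[0,-0.06,-0.008,0,0],[0,-0.06,-0.008,0,0],[0,-0.06,-0.008,0,0],[0,-0.06,-0.008,0,0],[0,-0.06,-0.008,0,0]],
])

```text
time: 15.8
tool_pos: [0.5225, 0.0799, 0.2055]
tool_rot: [-0.001, 0.678, 0.735, -0.001]
contact_force: [1.3, -0.4, -0.9]
gripper_width: 0.59
grasp_force: 62.4
```

Call:
move_arm([
  [[0,-0.05,-0.006,0,0],[0,-0.035,0,0,0],[0,0,0,0,0],[0,0,0,0,0]],
])

```text
time: 16.13
tool_pos: [0.5237, 0.0296, 0.206]
tool_rot: [-0.002, 0.679, 0.734, -0.001]
contact_force: [0.7, 0.1, -0.4]
gripper_width: 0.59
grasp_force: 62.4
```

```bash
python3 - <<'E'
from h import *
now()
E
```

```text
t 16.13 tcp [0.5237 0.0296 0.206 ] slicer [0.0854 0.0038 0.206 ] xyaw 94.5 F [ 0.7  0.1 -0.4] w 0.59 g 62.4 j [-0.09 -0.15  1.89  0.    1.4  -0.16]
```

Call:
move_arm([
  [[0,0,0.004,0.045,0],[0,0,0,0.05,0],[0,0,0,0.05,0],[0,0,0,0.03,0],[0,0,0,0.015,0]],
])

```text
time: 16.55
tool_pos: [0.524, 0.0321, 0.0893]
tool_rot: [-0.003, 0.677, 0.736, -0.002]
contact_force: [-1.0, -0.0, -0.3]
gripper_width: 0.592
grasp_force: 62.4
```

Call:
move_arm([
  [[0,0,0,0.008,0],[0,0,0,0.005,0],[0,0,0,0,0],[0,0,0,0,0]],
])

```text
time: 16.88
tool_pos: [0.5282, 0.0307, 0.0876]
tool_rot: [0.001, 0.678, 0.735, 0.001]
contact_force: [0.4, -0.9, -1.5]
gripper_width: 0.591
grasp_force: 62.4
```

```bash
python3 - <<'E'
from h import *
now()
E
```

```text
t 16.88 tcp [0.5282 0.0307 0.0876] slicer [ 0.0861 -0.0008  0.0876] xyaw 94.66 F [ 0.4 -0.9 -1.5] w 0.591 g 62.4 j [-0.08 -0.01  1.97  0.    1.17 -0.16]
```

Call:
move_arm([
  [[0,0,0,0.004,0],[0,0,0,0.004,0],[0,0,0,0,0]],
])

```text
time: 17.13
tool_pos: [0.5273, 0.0305, 0.0816]
tool_rot: [0.0, 0.678, 0.735, 0.0]
contact_force: [0.3, 0.3, -0.7]
gripper_width: 0.591
grasp_force: 62.4
```

Call:
move_arm([
  [[0,0,0,0.003,0],[0,0,0,0.003,0],[0,0,0,0,0]],
])

```text
time: 17.38
tool_pos: [0.5275, 0.0304, 0.0785]
tool_rot: [0.0, 0.678, 0.735, 0.0]
contact_force: [-2.4, 0.7, 3.9]
gripper_width: 0.594
grasp_force: 62.8
```

Contact on the rods at the expected height. Releasing gently.

Call:
move_arm([
  [[65,0,0,0,0],[70,0,0,0,0],[80,0,0,0,0],[100,0,0,0,0],[100,0,0,0,0]],
])

```text
time: 17.8
tool_pos: [0.5271, 0.0305, 0.0776]
tool_rot: [-0.0, 0.678, 0.735, -0.0]
contact_force: [0.2, -0.2, -0.7]
gripper_width: 1.002
grasp_force: 0.0
```

Call:
move_arm([
  [[100,0,0,-0.02,0],[100,0,0,-0.04,0],[100,0,0,-0.05,0],[100,0,0,-0.05,0],[100,0,0,-0.05,0]],
])

```text
time: 18.22
tool_pos: [0.527, 0.0305, 0.206]
tool_rot: [0.0, 0.678, 0.735, 0.0]
contact_force: [0.2, 0.2, 0.0]
gripper_width: 1.0
grasp_force: 0.0
```

Call:
move_arm([
  [[100,-0.06,0,0,0],[100,-0.06,0,0,0],[100,-0.06,0,0,0],[100,-0.06,0,0,0],[100,-0.06,0,0,0]],
])

```text
time: 18.63
tool_pos: [0.5418, -0.1505, 0.2052]
tool_rot: [0.001, 0.678, 0.735, 0.0]
contact_force: [0.8, -0.4, -0.2]
gripper_width: 1.001
grasp_force: 0.0
```

```bash
python3 - <<'E'
from h import *
np.set_printoptions(precision=4,suppress=True)
now()
p=W(.085,0,.07)
R={}
for n in C:
    im=grab_frame(n)[:,:,::-1];x,y=proj(n,p).round().astype(int);cv2.imwrite(f"pics/m_{n}.png",im)
    h=cv2.cvtColor(im,40)[y-25:y+25,x-25:x+25]; m=cv2.inRange(h,(22,110,60),(40,255,255))
    k,l,st,ce=cv2.connectedComponentsWithStats(m)
    if k<2: print(n,"none");continue
    i=1+np.argmax(st[1:,4]); R[n]=ce[i]+[x-25,y-25]; print(n,proj(n,p),st[i],R[n])
    c=cv2.findContours((l==i).astype('uint8'),0,1)[0][0]
    if len(c)>5: print(cv2.fitEllipse(c))
    print(L(plane(n,R[n],.07)))
if len(R)==2: X,e=tri(R["scene"],R["top"]);print(L(X),e)
E
```

```text
t 18.63 tcp [ 0.5418 -0.1505  0.2052] slicer [-0.0956  0.0002  0.2052] xyaw 94.66 F [ 0.8 -0.4 -0.2] w 1.001 g 0.0 j [-0.4  -0.06  1.81  0.    1.39 -0.48]
scene [267.5989 168.6793] [ 16  16  18  14 165] [267.9939 165.7455]
((25.003211975097656, 21.7619686126709), (10.88544750213623, 17.914215087890625), 109.35396575927734)
[ 0.0719 -0.0064  0.07  ]
top [285.4108 183.1805] [ 15  16  21  17 256] [284.9844 182.1602]
((24.981151580810547, 24.15635108947754), (15.862839698791504, 18.7866153717041), 84.21368408203125)
[ 0.0861 -0.0034  0.07  ]
[ 0.0865 -0.      0.0837] 0.003740583347148521
```

Call:
move_arm([
  [[100,-0.003,0,0.03,0],[100,0,0,0.02,0],[100,0,0,0.01,0],[100,0,0,0,0],[0,0,0,0,0]],
])

```text
time: 19.15
tool_pos: [0.5416, -0.1498, 0.1674]
tool_rot: [-0.001, 0.678, 0.735, -0.0]
contact_force: [-0.0, -0.1, -0.1]
gripper_width: 0.885
grasp_force: 0.0
```

Call:
move_arm([
  [[0,0,0,0,0],[0,0,0,0,0],[0,0,0,0,0],[0,0,0,0,0],[0,0,0,0,0]],
])

```text
time: 19.57
tool_pos: [0.5415, -0.1508, 0.1688]
tool_rot: [-0.0, 0.678, 0.735, -0.001]
contact_force: [-5.2, 0.0, 4.3]
gripper_width: 0.288
grasp_force: 58.8
```

```bash
python3 - <<'E'
from h import *
now()
E
```

```text
t 19.57 tcp [ 0.5415 -0.1508  0.1688] slicer [-0.0959  0.0005  0.1688] xyaw 94.65 F [-5.2  0.   4.3] w 0.288 g 58.8 j [-0.4  -0.03  1.84 -0.    1.33 -0.48]
```

Call:
move_arm([
  [[0,0.012,0,-0.005,0],[0,0.015,0,-0.004,0],[0,0.0155,0,-0.002,0],[0,0.0155,0,0.0005,0],[0,0.0155,0,0.003,0]],
])

```text
time: 19.98
tool_pos: [0.5378, -0.1086, 0.1732]
tool_rot: [0.001, 0.678, 0.735, -0.002]
contact_force: [-5.6, -6.7, 3.6]
gripper_width: 0.288
grasp_force: 58.8
```

Call:
move_arm([
  [[0,0.015,0,0.005,0],[0,0.014,0,0.007,0],[0,0.0125,0,0.009,0],[0,0.011,0,0.011,0],[0,0.0095,0,0.0125,0]],
])

```text
time: 20.4
tool_pos: [0.5345, -0.0697, 0.147]
tool_rot: [-0.0, 0.678, 0.735, -0.001]
contact_force: [-10.6, -0.7, 8.1]
gripper_width: 0.289
grasp_force: 63.9
```

Call:
move_arm([
  [[0,0.0075,0,0.014,0],[0,0.0055,0,0.013,0],[0,0.0015,0,0.005,0],[0,0,0,0,0]],
])

```text
time: 20.73
tool_pos: [0.5337, -0.0607, 0.1265]
tool_rot: [-0.001, 0.677, 0.736, -0.001]
contact_force: [-8.1, 0.3, 8.3]
gripper_width: 0.288
grasp_force: 74.0
```

```bash
python3 - <<'E'
from h import *
now()
E
```

```text
t 20.73 tcp [ 0.5337 -0.0607  0.1265] slicer [-0.0055  0.0011  0.1265] xyaw 94.71 F [-8.1  0.3  8.3] w 0.288 g 74.0 j [-0.25 -0.04  1.93 -0.    1.25 -0.33]
```

Call:
move_arm([
  [[0,0,0,0.006,0],[100,0,0,0,0],[100,0,0,0,0],[100,0,0,0,0],[100,0,0,0,0]],
])

```text
time: 21.15
tool_pos: [0.5349, -0.061, 0.123]
tool_rot: [0.0, 0.678, 0.735, 0.0]
contact_force: [0.1, 1.0, 0.2]
gripper_width: 0.838
grasp_force: 0.0
```

Call:
move_arm([
  [[100,0,0,-0.04,0],[100,0,0,-0.055,0],[100,0,0,-0.055,0],[100,-0.04,0,0,0],[100,-0.06,0,0,0]],
])

```text
time: 21.57
tool_pos: [0.5415, -0.1201, 0.2168]
tool_rot: [0.003, 0.676, 0.737, 0.002]
contact_force: [0.2, -0.9, -0.5]
gripper_width: 1.0
grasp_force: 0.0
```

Call:
move_arm([
  [[100,-0.06,0,0,0],[100,-0.06,0,0,0],[100,-0.06,0,0,0],[100,-0.06,0,0,0],[100,-0.06,0,0,0]],
])

```text
time: 21.98
tool_pos: [0.5541, -0.3021, 0.2129]
tool_rot: [0.0, 0.678, 0.735, 0.0]
contact_force: [0.5, -1.2, 0.4]
gripper_width: 1.003
grasp_force: 0.0
```

Call:
move_arm([
  [[100,-0.036,0,0,0],[100,0,0,0,0],[100,0,0,0,0]],
])

```text
time: 22.23
tool_pos: [0.5556, -0.3228, 0.2125]
tool_rot: [-0.0, 0.679, 0.734, 0.0]
contact_force: [-1.0, 1.1, 0.0]
gripper_width: 1.0
grasp_force: 0.0
```

```bash
python3 - <<'E'
from h import *
np.set_printoptions(precision=4,suppress=True)
now()
s=grab_frame('scene')[:,:,::-1];t=grab_frame('top')[:,:,::-1];cv2.imwrite("pics/n_s.png",s);cv2.imwrite("pics/n_t.png",t)
# knob state: patch difference near thrown / down positions vs earlier pictures
for nm,X in(("down",(-.005,0,.113)),("thrown",(-.096,0,.162))):
  for n,im,ref0,ref1 in(("scene",s,"scene0","sp"),("top",t,"top0","tp")):
    x,y=proj(n,W(*X)).round().astype(int);f=lambda I:I[y-5:y+6,x-5:x+6].astype(int)
    print(nm,n,(x,y),"vs initial(down)",abs(f(im)-f(cv2.imread(f"pics/{ref0}.png"))).mean().round(1),"vs thrown",abs(f(im)-f(cv2.imread(f"pics/{ref1}.png"))).mean().round(1))
E
```

```text
t 22.23 tcp [ 0.5556 -0.3228  0.2125] slicer [-0.2684  0.0002  0.2125] xyaw 94.52 F [-1.   1.1  0. ] w 1.0 g 0.0 j [-0.64  0.12  1.61  0.    1.41 -0.72]
down scene (np.int64(282), np.int64(143)) vs initial(down) 5.9 vs thrown 25.3
down top (np.int64(315), np.int64(179)) vs initial(down) 14.2 vs thrown 53.3
thrown scene (np.int64(296), np.int64(118)) vs initial(down) 11.6 vs thrown 23.5
thrown top (np.int64(347), np.int64(175)) vs initial(down) 52.7 vs thrown 35.0
```

Call:
move_arm([
  [[100,0,0,0.04,0],[100,0,0,0.045,0],[100,0,0,0.045,0],[100,0,0,0.025,0],[100,0,0,0.01,0]],
])

```text
time: 22.75
tool_pos: [0.5543, -0.3192, 0.1103]
tool_rot: [-0.003, 0.677, 0.736, -0.0]
contact_force: [0.1, 0.2, -0.7]
gripper_width: 0.998
grasp_force: 0.0
```

Call:
move_arm([
  [[0,0,0,0,0],[0,0,0,0,0],[0,0,0,0,0],[0,0,0,0,0],[0,0,0,0,0]],
])

```text
time: 23.17
tool_pos: [0.5567, -0.3223, 0.1156]
tool_rot: [0.002, 0.678, 0.735, 0.0]
contact_force: [3.7, -1.1, 6.8]
gripper_width: 0.298
grasp_force: 17.7
```

Call:
move_arm([
  [[0,0,0,0,0],[0,0,0,0,0]],
])

```text
time: 23.33
tool_pos: [0.5567, -0.3224, 0.1159]
tool_rot: [0.001, 0.678, 0.735, 0.0]
contact_force: [-0.0, 0.1, 6.4]
gripper_width: 0.281
grasp_force: 58.5
```

```bash
python3 - <<'E'
from h import *
now()
E
```

```text
t 23.33 tcp [ 0.5567 -0.3224  0.1159] slicer [-0.2681 -0.0009  0.1159] xyaw 94.63 F [-0.   0.1  6.4] w 0.281 g 58.5 j [-0.64  0.21  1.68  0.    1.24 -0.72]
```

Call:
move_arm([
  [[0,0.01,0,0,0],[0,0.014,0,0,0],[0,0.014,0,0,0],[0,0.012,0,0,0],[0,0.008,0,0,0]],
])

```text
time: 23.75
tool_pos: [0.5536, -0.2874, 0.1159]
tool_rot: [0.002, 0.678, 0.735, -0.0]
contact_force: [-1.5, -2.6, 7.9]
gripper_width: 0.281
grasp_force: 59.2
```

Call:
move_arm([
  [[0,0.005,0,0,0],[0,0.005,0,0,0],[0,0.004,0,0,0],[0,0,0,0,0]],
])

```text
time: 24.08
tool_pos: [0.5529, -0.2789, 0.1158]
tool_rot: [0.001, 0.678, 0.735, -0.0]
contact_force: [-1.7, -1.6, 7.6]
gripper_width: 0.286
grasp_force: 59.3
```

```bash
python3 - <<'E'
from h import *
now()
E
```

```text
t 24.08 tcp [ 0.5529 -0.2789  0.1158] slicer [-0.2245 -0.0006  0.1158] xyaw 94.66 F [-1.7 -1.6  7.6] w 0.286 g 59.3 j [-0.59  0.16  1.74 -0.    1.24 -0.67]
```

Call:
move_arm([
  [[0,0.003,0,0,0],[0,0.003,0,0,0],[0,0,0,0,0]],
])

```text
time: 24.33
tool_pos: [0.5526, -0.2757, 0.1159]
tool_rot: [0.002, 0.678, 0.735, -0.0]
contact_force: [-1.9, -2.6, 8.3]
gripper_width: 0.285
grasp_force: 59.2
```

Call:
move_arm([
  [[0,0.002,0,0,0],[0,0.002,0,0,0],[0,0,0,0,0]],
])

```text
time: 24.58
tool_pos: [0.5524, -0.2734, 0.1159]
tool_rot: [0.002, 0.678, 0.735, -0.0]
contact_force: [-2.2, -2.2, 7.5]
gripper_width: 0.279
grasp_force: 59.2
```

Call:
move_arm([
  [[0,0.002,0,0,0],[0,0.002,0,0,0],[0,0,0,0,0]],
])

```text
time: 24.83
tool_pos: [0.5523, -0.2724, 0.1159]
tool_rot: [0.003, 0.678, 0.735, -0.001]
contact_force: [-0.7, -7.2, 5.8]
gripper_width: 0.281
grasp_force: 58.9
```

Call:
move_arm([
  [[0,0.002,0,0,0],[0,0.002,0,0,0],[0,0,0,0,0]],
])

```text
time: 25.08
tool_pos: [0.5522, -0.2721, 0.1159]
tool_rot: [0.005, 0.678, 0.735, -0.003]
contact_force: [0.2, -15.1, 2.0]
gripper_width: 0.285
grasp_force: 58.8
```

```bash
python3 - <<'E'
from h import *
now()
E
```

```text
t 25.08 tcp [ 0.5522 -0.2721  0.1159] slicer [-0.2176 -0.0005  0.1159] xyaw 94.63 F [  0.2 -15.1   2. ] w 0.285 g 58.8 j [-0.58  0.15  1.75 -0.01  1.23 -0.65]
```

Call:
move_arm([
  [[0,-0.005,0,0,0],[0,0,0,0,0]],
])

```text
time: 25.25
tool_pos: [0.5523, -0.2727, 0.1159]
tool_rot: [0.002, 0.678, 0.735, -0.001]
contact_force: [-1.3, -5.2, 7.4]
gripper_width: 0.282
grasp_force: 59.3
```

Call:
move_arm([
  [[100,0,0,0,0],[100,0,0,0,0],[100,0,0,0,0],[100,0,0,0,0],[100,0,0,0,0]],
])

```text
time: 25.67
tool_pos: [0.5513, -0.2702, 0.113]
tool_rot: [-0.001, 0.678, 0.735, -0.0]
contact_force: [0.1, -0.5, -0.3]
gripper_width: 0.965
grasp_force: 0.0
```

Call:
move_arm([
  [[100,0,0,-0.04,0],[100,0,0,-0.05,0],[100,0,0,-0.05,0],[100,0,0,-0.04,0],[100,-0.06,0,0,0]],
])

```text
time: 26.08
tool_pos: [0.5575, -0.3043, 0.2292]
tool_rot: [0.004, 0.676, 0.737, 0.002]
contact_force: [1.5, 0.0, 0.6]
gripper_width: 1.0
grasp_force: 0.0
```

Call:
move_arm([
  [[100,-0.06,0,0,0],[100,-0.06,0,0,0],[100,-0.06,0,0,0],[100,0,0,0,0]],
])

```text
time: 26.42
tool_pos: [0.5625, -0.4197, 0.2208]
tool_rot: [0.0, 0.68, 0.734, -0.001]
contact_force: [0.2, 0.3, -0.7]
gripper_width: 0.995
grasp_force: 0.0
```

```bash
python3 - <<'E'
from h import *
np.set_printoptions(precision=4,suppress=True)
now()
t=grab_frame("top")[:,:,::-1];s=grab_frame("scene")[:,:,::-1];cv2.imwrite("pics/f_t.png",t);cv2.imwrite("pics/f_s.png",s)
h=cv2.cvtColor(t,40); m=cv2.inRange(h,(22,110,60),(40,255,255)); m[:,:255]=0;m[:,330:]=0;m[:165]=0;m[205:]=0
k,l,st,ce=cv2.connectedComponentsWithStats(m);i=1+np.argmax(st[1:,4]);print("lemon",st[i],L(plane("top",ce[i],.07)))
# profile along slicer centreline-offset line at z=.09: pusher white
for y in(.022,-.022):
    print("y",y,[(round(x,3),t[tuple(proj("top",W(x,y,.09)).round().astype(int)[::-1])].tolist()) for x in np.arange(.04,.1,.005)])
for n,im,r in(("scene",s,"scene0"),("top",t,"top0")):
    x,y=proj(n,W(-.005,0,.113)).round().astype(int);f=lambda I:I[y-5:y+6,x-5:x+6].astype(int)
    print("knob down diff",n,abs(f(im)-f(cv2.imread(f"pics/{r}.png"))).mean().round(1))
# bystanders unchanged
for nm,X in(("glass",(285,129)),("jar",(329,124)),("tin",(240,125)),("mug",(376,251)),("apple",(205,218)),("garlic",(184,195))):
    x,y=X;f=lambda I:I[y-12:y+13,x-12:x+13].astype(int);print(nm,abs(f(t)-f(cv2.imread("pics/top0.png"))).mean().round(1))
E
```

```text
t 26.42 tcp [ 0.5625 -0.4197  0.2208] slicer [-0.3656  0.0012  0.2208] xyaw 94.38 F [ 0.2  0.3 -0.7] w 0.995 g 0.0 j [-0.75  0.25  1.45 -0.    1.44 -0.82]
lemon [272 175  18  17 239] [ 0.0998 -0.0023  0.07  ]
y 0.022 [(np.float64(0.04), [211, 230, 238]), (np.float64(0.045), [222, 241, 246]), (np.float64(0.05), [229, 246, 251]), (np.float64(0.055), [199, 228, 236]), (np.float64(0.06), [252, 255, 255]), (np.float64(0.065), [249, 255, 255]), (np.float64(0.07), [235, 253, 253]), (np.float64(0.075), [195, 231, 233]), (np.float64(0.08), [113, 149, 166]), (np.float64(0.085), [64, 224, 249]), (np.float64(0.09), [0, 232, 253]), (np.float64(0.095), [0, 247, 255])]
y -0.022 [(np.float64(0.04), [190, 223, 229]), (np.float64(0.045), [191, 224, 229]), (np.float64(0.05), [194, 224, 230]), (np.float64(0.055), [191, 224, 229]), (np.float64(0.06), [248, 255, 255]), (np.float64(0.065), [246, 254, 255]), (np.float64(0.07), [224, 250, 250]), (np.float64(0.075), [133, 160, 175]), (np.float64(0.08), [104, 121, 128]), (np.float64(0.085), [44, 206, 244]), (np.float64(0.09), [12, 213, 246]), (np.float64(0.095), [37, 210, 242])]
knob down diff scene 7.2
knob down diff top 7.3
glass 2.3
jar 1.9
tin 1.7
mug 29.4
apple 1.6
garlic 1.6
```

```bash
python3 -c "
from plant import job
print(job.job_done())"
```

```text
the job is handed in; nothing more can be done
None
```

The job is handed in at 26.4 s: the lemon lies lengthwise in the cradle, pushed snug against the blades (about 15 N, pusher at 0.049 m) with the pawl down on the teeth, though I did not pull back to test the lock; apple, garlic, glass, jar and tin look unmoved, and the mug's final image check was inconclusive (probably the arm or its shadow in view).

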